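# Find the mainspring barrel that still holds its spring

### The job

One of the two closed brass mainspring barrels on the mat still has its spring in it and the other is empty; they look the same, so before putting anything away lift each in turn clear of the mat to feel which is heavier. Set the lighter, empty one down upright in the chest's open top drawer (do not drop it in) and slide the drawer fully shut. Then pick up the heavier one and finish still holding it, level and still, over the mat with a hand's width (10 cm) of air under it, for me to take; leave the two crown wheels, the pewter tin and the ebony punch where they are.

Things in the scene. Friction and masses are not known exactly. Their poses are not given: they have to be found in the camera images.
- barrel_a_center (a point): Centre of one mainspring barrel, half-way up its axis (z, up), 28 mm above the bench at the start. Upright brass drum 52 mm across; toothed foot rim 57 mm across, 6 mm thick; flat cap at 40 mm; steel arbor 10 mm thick up to 50 mm, the full height. Both look alike; each weighs 0.25 to 0.75 kg, the one with the spring at least 0.2 kg more than the empty one. Grip the drum from above.
- barrel_b_center (a point): Centre of the other mainspring barrel, half-way up its axis (z, up), 28 mm above the bench at the start. Upright brass drum 52 mm across; toothed foot rim 57 mm across, 6 mm thick; flat cap at 40 mm; steel arbor 10 mm thick up to 50 mm, the full height. Both look alike; each weighs 0.25 to 0.75 kg, the one with the spring at least 0.2 kg more than the empty one. Grip the drum from above.
- cabinet_drawer0 (a joint): Opening of the chest's top drawer in m: 0 fully shut, at most 0.173; it starts 0.14 to 0.16 open. It slides with about 1 N of friction, has no spring or catch, and stays where it is left.
- drawer_floor (a point): Centre of the top drawer's inner floor (moves with it), 95 mm above the bench; x points into the chest (the way to push it shut), y left, z up. Inside 205 mm along x, 168 mm along y; walls 6 mm thick, 53 mm high; front panel 15 mm thick, 70 mm high. Open by q, the part from x = -0.102 to x = q - 0.109 m is out from under the chest's top. Empty.
- cabinet_drawer0_handle (a point): Middle of the top drawer's brass bar handle (moves with the drawer), 35 mm in front of the drawer's front panel and 132 mm above the bench; same axes as drawer_floor. The bar is 105 mm long along y, 11 mm thick, and can be pushed with closed fingers.
- chest_front (a point): Middle of the front edge of the top of the small brown wooden bench chest (fixed); its axes are those of drawer_floor. The chest is 170 mm high, 210 mm wide (y) and reaches 235 mm back (x) from here; its two drawers come out towards -x, roughly towards the robot. Only the top one is open.
- mat: The dark green work mat, fixed, 240 mm along x, 400 mm along y, 3 mm thick; origin at the centre of its underside. Both barrels stand on it.
- wheel_a: A loose brass crown wheel lying flat, 48 mm across, 12 mm high, to be left alone; origin at the centre of its underside.
- wheel_b: The other loose brass crown wheel, 48 mm across, 12 mm high, to be left alone; origin at the centre of its underside.
- tin: A loose round pewter snuff tin, 58 mm across, 21 mm high, to be left alone; origin at the centre of its underside.
- punch: A loose black ebony staking punch lying down, 107 mm long along its x, 13 mm thick, to be left alone; origin on its underside near its middle.
Not all that is in view belongs to the job. What is shaped like the part that bears barrel_a_center but green or purple is not meant.

How it is judged:
By the outcome, as a careful person would: the job done as asked, in the order asked, and still so for the second after the job is handed in, while the arm keeps its last pose, push and grip.
It also fails if it takes over 72 s, if anything falls off the work surface, if the arm or the gripper's body presses on something with over 40 N, if the wrist force passes 120 N, or if a joint passes its speed limit or range.

### The arm

A 6-joint arm with a two-finger parallel gripper is mounted at the origin on the work surface. World frame = base frame: x ahead of the robot, y to its left, z up, the work surface at z = 0. Lengths are in m, angles in rad, forces in N, time in s.
With the tool pointing down it reaches from about 0.25 to 0.775 m from the base axis. Payload 8.9 kg.
Tool frame: the origin (TCP) lies at the very end of the fingers, on their centre line; the grasp point (between the pads) lies 19 mm behind it; y points along the fingers, x is the direction in which the jaws open and shut, and the axes are right-handed (so a half turn about y gives the same grasp; the last joint's range is limited). The gripper opens to 85 mm and grips with 20 to 120 N. Pads are 22 mm wide; open, the fingers measure 114 mm over their backs; the gripper's body (76 mm by 85 mm) begins 54 mm behind the grasp point. The pads swing forward as they close: fully open they stand 13 mm farther back than shut.
Start: joints at [-1.316, 0.291, -0.153, 1.127, 0, 1.431], TCP at [0.201, -0.485, 0.231] pointing down, gripper open.
Joint ranges: [-2.52, 2.52], [-0.91, 1.74], [-1.3, 1.37], [-1.96, 2.02], [-1.52, 1.47], [-3.14, 3.14]. Speed limits (rad/s): [2.22, 2.22, 2.79, 3.14, 3.14, 3.14].

### API

Orientations are given as a unit quaternion [w, x, y, z].
In Python, from rig import * gives the robot as it stands.
- The arm moves only by the tool send_rows, never from a script. Its argument "plan" is one flat list of numbers, 7 for each row, row after row: the turn, a rotation vector about the tool's x, y, z in degrees, then the shift along the tool's x, y, z in cm, then the finger opening in cm, from 0 to 8.54. A call has 1 to 5 rows; each row is the pose to reach, as a shift and turn from the pose measured when the call began, along the tool's axes at that moment; what a row does not reach only later rows make up. A row lasts 1/10 s, in which the tool goes at most 50 mm and 8.59 degrees, less where a joint would pass 70% of its speed; a pose out of reach is approached as far as the arm can. A call with a gripper value outside its range is refused whole. The fingers move at their own pace and stop on an object; "newtons" is the grip in N (left out, the last holds). Time passes only in rows, so rows that repeat a pose let the fingers close. It gives the time, the measured TCP pose, the force and the opening at its end, in the units of the state.
- observe(): the state, without advancing time (a new reading comes with each control period).
- grab_frame(name): name is "scene" or "top" or "wrist"; returns a dict with "pixels" (400x640x3 uint8, blue, green, red), "z_map" (400x640 float32, m along the optical axis (not along the pixel's ray), 0 where there is no reading), "fovy" (degrees; the focal length in pixels is half the picture's height over the tangent of half this angle, whatever the lens; pixels are square), "cx", "cy" (the principal point, pixels), "distortion" ([k1, k2, p1, p2, k3] as OpenCV has them; the pictures are not rectified), "R" (3x3) and "t" (3): a world point X has camera coordinates R X + t; the wrist camera has in their place "hand_eye" (4x4, takes a point from camera to tool coordinates, whose origin is the TCP and whose axes are the tool frame's). Camera axes: x right, y down, z forward; pixel columns grow to the right and rows downward; lengths in m; the calibration is good to about 2 mm. A picture is of the moment at which its call begins: read the wrist's pose just before it.
- close_job(): hands the job in, once; it reports no verdict.
The state is a dict: "time": time; "joint_pos": joint angles; "qvel": joint speeds; "joint_efforts": joint torques, N m; "tool_pos": TCP position; "orientation": TCP orientation; "wrist_force": force on the tool from outside, world axes, zero at the start; "ft_torque": the same for the moment, N m; "width": finger opening in m.
Only numpy, scipy, OpenCV 4.12 (cv2) and the standard library are available. Lean on these libraries where they do the work, as an engineer would, in place of code of your own. Each camera call takes 0.05 s, during which the arm holds its last target.

## Working session

There is one attempt and no reset: what is moved stays moved. The work goes in short steps, Python scripts to look and compute and a tool call to move; the robot and the scene stay as the last step left them, time stands still between calls to the robot, and variables do not carry over. Pictures are saved under pics/ and viewed, and the job is handed in when it is done.

Besides the shell and the picture viewer there is one more tool, called after "Request:" as name(argument=value, ...) on one line, values as JSON. send_rows: Moves the arm, as the interface text tells. Its arguments: {"type":"object","properties":{"plan":{"type":"array"},"newtons":{"type":"number"}},"required":["plan"]}

```bash
mkdir -p pics; ls; python3 - <<'E'
from rig import *
import cv2
print(observe())
for n in ("scene","top","wrist"):
    f=grab_frame(n); cv2.imwrite(f"pics/{n}0.png",f["pixels"])
    print(n,{k:v for k,v in f.items() if k not in("pixels","z_map")})
E
```

```text
pics
{'time': 0.0, 'joint_pos': array([-1.31626717e+00,  2.91286679e-01, -1.54151355e-01,  1.12670704e+00,
       -1.04852043e-05,  1.43150101e+00]), 'qvel': array([-0.00086335,  0.00124335,  0.0001669 , -0.00036597,  0.00077   ,
        0.00067803]), 'joint_efforts': array([-4.86592617e-03, -5.37137783e+01,  3.31374371e+01,  1.58521836e-02,
       -3.90946288e-04,  2.85749664e-06]), 'tool_pos': array([ 0.20134102, -0.48436283,  0.23071965]), 'orientation': array([ 0.58847307, -0.58784419,  0.39287501, -0.39215798]), 'wrist_force': array([-0.53627926,  0.188646  , -0.39232864]), 'ft_torque': array([ 0.00785361, -0.04164291,  0.00392795]), 'width': 0.08556983771217655}
scene {'fovy': 42.39996032143168, 'cx': 315.93029214264425, 'cy': 201.63261365185969, 'distortion': array([-0.0214694,  0.       ,  0.       ,  0.       ,  0.       ]), 'R': array([[-0.54488538,  0.83843345,  0.0113699 ],
       [ 0.71733375,  0.47312032, -0.51145817],
       [-0.43420297, -0.27053007, -0.85923295]]), 't': array([ 0.36467055, -0.29915891,  1.73880035])}
top {'fovy': 55.396984004373735, 'cx': 317.9253030
[... 152 characters left out ...]
99948328, -0.02099258],
       [-0.99868754,  0.02525763, -0.04455618],
       [ 0.04506338,  0.01988048, -0.99878629]]), 't': array([-0.04197889,  0.51727408,  1.19770089])}
wrist {'fovy': 67.71862214209908, 'cx': 320.9904441717443, 'cy': 204.1277337241334, 'distortion': array([-0.05448631,  0.        ,  0.        ,  0.        ,  0.        ]), 'hand_eye': array([[ 9.99999601e-01,  8.53552346e-04,  2.61834101e-04,
        -1.57869664e-03],
       [-1.78947036e-05, -2.74049119e-01,  9.61715696e-01,
        -1.43666186e-01],
       [ 8.92630094e-04, -9.61715317e-01, -2.74048994e-01,
         7.03239843e-02],
       [ 0.00000000e+00,  0.00000000e+00,  0.00000000e+00,
         1.00000000e+00]])}
```

View pics/scene0.png

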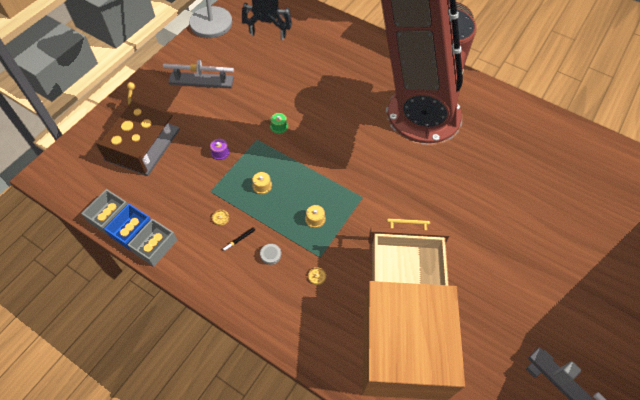

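View pics/top0.png

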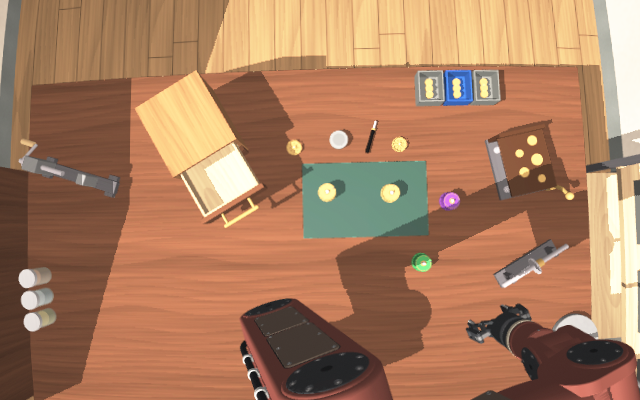

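View pics/wrist0.png

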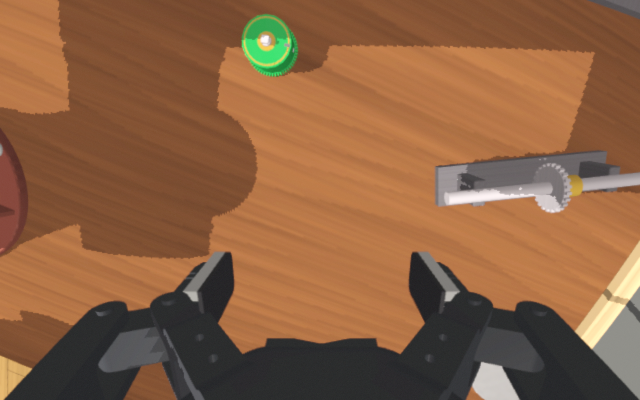

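The scene view shows two brass barrels on the mat at (262,182) and (315,215), with the open drawer and its handle at (408,222). In the top view the barrels are at (327,192) and (390,193) and the handle is at (240,213). The green and purple ones are decoys.

```bash
cat > h.py <<'E'
from rig import *
import numpy as np, cv2
from scipy.spatial.transform import Rotation as Ro
def Kof(f):
    F=200/np.tan(np.radians(f["fovy"]/2)); return np.array([[F,0,f["cx"]],[0,F,f["cy"]],[0,0,1]])
def tool(s=None):
    s=s or observe(); q=s["orientation"]; return Ro.from_quat([q[1],q[2],q[3],q[0]]).as_matrix(), np.array(s["tool_pos"])
def campose(f,s=None):
    if "R" in f: return f["R"].T, -f["R"].T@f["t"]
    R,p=tool(s); H=f["hand_eye"]; return R@H[:3,:3], R@H[:3,3]+p
def rays(f,uv):
    n=cv2.undistortPoints(np.array(uv,float).reshape(-1,1,2),Kof(f),f["distortion"]).reshape(-1,2)
    return np.c_[n,np.ones(len(n))]
def plane(f,uv,z,s=None):
    A,c=campose(f,s); d=rays(f,uv)@A.T; return c+d*((z-c[2])/d[:,2])[:,None]
def depthpts(f,uv,s=None):
    uv=np.array(uv,int).reshape(-1,2); A,c=campose(f,s)
    return c+(rays(f,uv)*f["z_map"][uv[:,1],uv[:,0]][:,None])@A.T
def proj(f,X):
    X=np.atleast_2d(X); A,c=campose(f); 
    return cv2.projectPoints(((X-c)@A).reshape(-1,1,3),np.zeros(3),np.zeros(3),Kof(f),f["distortion"])[0].reshape(-1,2)
def cloud(f,s=None):
    v,u=np.nonzero(f["z_map"]>0); return np.c_[u,v],depthpts(f,np.c_[u,v],s)
E
python3 - <<'E'
from h import *
for n in("top","scene"):
    f=grab_frame(n); hsv=cv2.cvtColor(f["pixels"],cv2.COLOR_BGR2HSV)
    uv,P=cloud(f)
    H=np.zeros((400,640,3)); H[uv[:,1],uv[:,0]]=P
    m=cv2.inRange(hsv,(20,90,90),(33,255,255))
    k,lab,st,cen=cv2.connectedComponentsWithStats(m)
    print(n)
    for i in range(1,k):
        if st[i,4]>40:
            X=H[lab==i]; print(st[i],cen[i].round(1),X.mean(0).round(3),"zmax",X[:,2].max().round(3),"mid",((X.min(0)+X.max(0))/2).round(3))
    # caps by depth
    m=((H[...,2]>.036)&(H[...,2]<.049)&(H[...,0]>.3)&(H[...,0]<.7)&(abs(H[...,1])<.3)).astype(np.uint8)
    k,lab,st,cen=cv2.connectedComponentsWithStats(m)
    for i in range(1,k):
        if st[i,4]>40: X=H[lab==i]; print("cap",st[i],X.mean(0).round(4),((X.min(0)+X.max(0))/2).round(4),np.ptp(X,0).round(3), np.median(X[:,2]))
    # chest top
    t=(abs(H[...,2]-.17)<.006)&(H[...,1]>.1)
    k,lab,st,cen=cv2.connectedComponentsWithStats(t.astype(np.uint8))
    i=1+st[1:,4].argmax(); X=H[lab==i]; r=cv2.minAreaRect(X[:,:2].astype(np.float32)); print("top",r,cv2.boxPoints(r).round(3).tolist(),X[:,2].mean())
E
```

```text
top
[286   0   2  36  64] [286.4  18.6] [ 1.519  0.105 -0.739] zmax 0.0 mid [ 0.827  0.056 -0.38 ]
[364   0   3  39  61] [365.   18.7] [ 1.528 -0.318 -0.75 ] zmax -0.736 mid [ 1.527 -0.318 -0.75 ]
[368   0   3  31  43] [368.8  12.9] [ 1.562 -0.34  -0.752] zmax -0.741 mid [ 1.553 -0.34  -0.752]
[276  15   3  43  86] [276.6  36.5] [ 1.443  0.161 -0.75 ] zmax -0.738 mid [ 1.446  0.16  -0.751]
[250  20  10  44 197] [255.1  44.5] [ 1.373  0.273 -0.735] zmax 0.0 mid [ 0.771  0.153 -0.382]
[483  23   3  32  49] [484.1  36.9] [ 1.418 -0.961 -0.75 ] zmax -0.739 mid [ 1.407 -0.96  -0.75 ]
[356  28   6  20  90] [358.2  38.7] [ 1.415 -0.276 -0.75 ] zmax -0.737 mid [ 1.419 -0.277 -0.751]
[261  30   9  31 184] [264.6  47.3] [ 1.37   0.224 -0.742] zmax 0.0 mid [ 0.741  0.124 -0.382]
[470  34   9  30 148] [473.7  50.8] [ 1.329 -0.891 -0.746] zmax 0.0 mid [ 0.716 -0.459 -0.383]
[389  39   4  25  42] [390.1  52.1] [ 1.304 -0.433 -0.733] zmax 0.0 mid [ 0.706 -0.226 -0.38 ]
[463  40   6  24  62] [465.7  54.6] [ 1.296 -0.838 -0.738] zmax 0.0 mid [ 0.701 -0.432 -0.38 ]
[560  49   6  15  56] [562.1  56.2] 
[... 3029 characters left out ...]
 241.9] [ 0.858 -0.413  0.025] zmax 0.034 mid [ 0.451 -0.216  0.017]
[309 269  10  14  85] [313.5 275.4] [0.698 0.01  0.003] zmax 0.013 mid [0.697 0.013 0.005]
cap [253 172  17  16 169] [ 0.5403 -0.2796  0.0428] [ 0.5387 -0.2782  0.0422] [0.053 0.043 0.012] 0.042906008778848204
cap [306 205  18  17 217] [ 0.5481 -0.0838  0.0428] [ 0.5478 -0.0844  0.0426] [0.051 0.052 0.013] 0.042902184554584055
top ((0.7434683442115784, 0.31709739565849304), (0.23785465955734253, 0.21141210198402405), 30.080121994018555) [[0.5879999995231628, 0.3490000069141388], [0.6940000057220459, 0.16599999368190765], [0.8989999890327454, 0.2849999964237213], [0.7929999828338623, 0.46799999475479126]] 0.16894361741953928
```

```bash
python3 - <<'E'
from h import *
f=grab_frame("top"); im=f["pixels"][60:270,120:470]; cv2.imwrite("pics/topz.png",cv2.resize(im,None,fx=2.2,fy=2.2,interpolation=cv2.INTER_CUBIC))
E
```

```text
(no output)
```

View pics/topz.png

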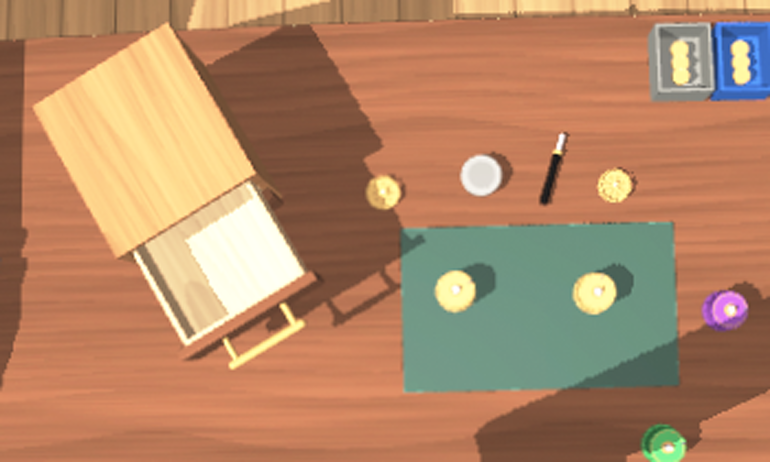

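```bash
cat >> h.py <<'E'
def down(yaw):
    # tool x at yaw, tool y down
    x=np.array([np.cos(yaw),np.sin(yaw),0]); y=np.array([0,0,-1.]); return np.c_[x,y,np.cross(x,y)]
def delta(p,yawdeg):
    s=observe(); R,t=tool(s); Rt=down(np.radians(yawdeg))
    rv=Ro.from_matrix(R.T@Rt).as_rotvec(degrees=True); sh=R.T@(np.array(p)-t)*100
    print("turn",rv.round(2),"shift",sh.round(2),"| pos",t.round(4),"F",s["wrist_force"].round(2),"w",round(s["width"],4),"t",round(s["time"],2))
E
python3 - <<'E'
from h import *
R,t=tool(); print(R.round(3)); print("yaw x",np.degrees(np.arctan2(R[1,0],R[0,0])))
for y in (-60,120,-90,0,180): delta([.52,-.18,.25],y)
E
```

```text
[[ 0.384 -0.     0.923]
 [-0.923  0.     0.384]
 [-0.    -1.     0.   ]]
yaw x -67.43602431284805
turn [-0.   -7.44 -0.03] shift [-15.91  -1.88  41.11] | pos [ 0.2014 -0.4847  0.2311] F [0.31 0.42 0.32] w 0.0854 t 0.3
turn [ 4.0000e-02  1.7256e+02 -1.0000e-02] shift [-15.91  -1.88  41.11] | pos [ 0.2014 -0.4847  0.2311] F [0.31 0.42 0.32] w 0.0854 t 0.3
turn [ 0.   22.56 -0.03] shift [-15.91  -1.88  41.11] | pos [ 0.2014 -0.4847  0.2311] F [0.31 0.42 0.32] w 0.0854 t 0.3
turn [-2.000e-02 -6.744e+01 -2.000e-02] shift [-15.91  -1.88  41.11] | pos [ 0.2014 -0.4847  0.2311] F [0.31 0.42 0.32] w 0.0854 t 0.3
turn [ 2.0000e-02  1.1256e+02 -2.0000e-02] shift [-15.91  -1.88  41.11] | pos [ 0.2014 -0.4847  0.2311] F [0.31 0.42 0.32] w 0.0854 t 0.3
```

Request:
send_rows(plan=[0,-90,0,-16,-3,41,8.5,0,-90,0,-16,-3,41,8.5,0,-90,0,-16,-3,41,8.5,0,-90,0,-16,-3,41,8.5,0,-90,0,-16,-3,41,8.5])

```text
time: 0.8
tool_pos: [0.3823, -0.3104, 0.2485]
orientation: [-0.691, 0.691, -0.148, 0.148]
wrist_force: [1.3, -1.0, 0.6]
width: 0.0851
```

```bash
python3 - <<'E'
from h import *
R,t=tool(); print("yaw x",np.degrees(np.arctan2(R[1,0],R[0,0])))
delta([.47,-.18,.25],30);delta([.47,-.18,.25],120)
E
```

```text
yaw x -24.135260789908585
turn [ 1.000e-02 -5.414e+01  2.000e-02] shift [ 2.67 -0.15 15.48] | pos [ 0.3823 -0.3104  0.2485] F [ 1.28 -1.03  0.62] w 0.0851 t 0.8
turn [ 2.0000e-02 -1.4414e+02  1.0000e-02] shift [ 2.67 -0.15 15.48] | pos [ 0.3823 -0.3104  0.2485] F [ 1.28 -1.03  0.62] w 0.0851 t 0.8
```

Request:
send_rows(plan=[0,-144,0,2,0,18,8.5,0,-144,0,2,0,18,8.5,0,-144,0,2,0,18,8.5,0,-144,0,2,0,18,8.5,0,-144,0,2,0,18,8.5])

```text
time: 1.3
tool_pos: [0.4757, -0.1508, 0.2485]
orientation: [0.698, -0.697, -0.118, 0.117]
wrist_force: [0.6, -0.6, 0.2]
width: 0.0849
```

Request:
send_rows(plan=[0,-101,0,0,0,0,8.5,0,-101,0,0,0,0,8.5,0,-101,0,0,0,0,8.5,0,-101,0,0,0,0,8.5,0,-101,0,0,0,0,8.5])

```text
time: 1.8
tool_pos: [0.4756, -0.1507, 0.2485]
orientation: [0.607, -0.607, -0.364, 0.363]
wrist_force: [-0.2, 0.5, -0.1]
width: 0.0851
```

Request:
send_rows(plan=[0,-58,0,0,0,0,8.5,0,-58,0,0,0,0,8.5,0,-58,0,0,0,0,8.5,0,-58,0,0,0,0,8.5,0,-58,0,0,0,0,8.5])

```text
time: 2.3
tool_pos: [0.4756, -0.1507, 0.2484]
orientation: [-0.431, 0.431, 0.56, -0.56]
wrist_force: [0.5, 0.1, -1.0]
width: 0.0853
```

Request:
send_rows(plan=[0,-15,0,0,0,0,8.5,0,-15,0,0,0,0,8.5,0,-15,0,0,0,0,8.5])

```text
time: 2.6
tool_pos: [0.4755, -0.1507, 0.2484]
orientation: [-0.354, 0.354, 0.612, -0.612]
wrist_force: [-0.3, -0.1, 0.0]
width: 0.085
```

```bash
python3 - <<'E'
from h import *
R,t=tool(); print("yaw x",np.degrees(np.arctan2(R[1,0],R[0,0])),observe()["joint_pos"])
delta([.50,-.18,.25],120)
s=observe(); f=grab_frame("wrist"); cv2.imwrite("pics/w1.png",f["pixels"])
uv,P=cloud(f,s); H=np.zeros((400,640,3)); H[uv[:,1],uv[:,0]]=P
m=((H[...,2]>.038)&(H[...,2]<.047)&(H[...,0]>.4)&(H[...,0]<.7)&(abs(H[...,1])<.35)).astype(np.uint8)
k,lab,st,cen=cv2.connectedComponentsWithStats(m)
for i in range(1,k):
    if st[i,4]>100:
        c,_=cv2.findContours((lab==i).astype(np.uint8),0,2); e=cv2.minAreaRect(c[0]); 
        pts=plane(f,c[0].reshape(-1,2),.043,s); (x,y),r=cv2.minEnclosingCircle(pts[:,:2].astype(np.float32)); 
        print("cap",st[i],e,"circ",round(x,4),round(y,4),round(r,4),"mean",H[lab==i].mean(0).round(4))
m=((H[...,2]>.048)&(H[...,2]<.058)&(H[...,0]>.4)&(H[...,0]<.65)&(abs(H[...,1])<.35)).astype(np.uint8)
k,lab,st,cen=cv2.connectedComponentsWithStats(m)
for i in range(1,k):
    if st[i,4]>10: print("arbor",st[i],cen[i],plane(f,[cen[i]],.053,s).round(4))
E
```

```text
yaw x 119.90073297221365 [-4.53859719e-01  2.31617288e-01 -1.87630512e-01  1.15156703e+00
  5.04066756e-04 -9.75725902e-01]
turn [ 0.02 -0.1   0.02] shift [-3.76 -0.16 -0.66] | pos [ 0.4755 -0.1507  0.2484] F [-0.31 -0.09  0.02] w 0.085 t 2.6
cap [ 178  148   44   44 1431] ((199.5, 169.5), (43.0, 43.0), 90.0) circ 0.5366 -0.2809 0.0269 mean [ 0.5357 -0.2805  0.0445]
cap [ 319  232   40   38 1139] ((338.5, 250.5), (37.0, 39.0), 90.0) circ 0.5442 -0.0836 0.0265 mean [ 0.5433 -0.0842  0.0445]
arbor [191 167  11   9  66] [196.53030303 170.95454545] [[ 0.5364 -0.2801  0.053 ]]
arbor [335 251   8   8  50] [338.92 254.44] [[ 0.5443 -0.0835  0.053 ]]
```

View pics/w1.png

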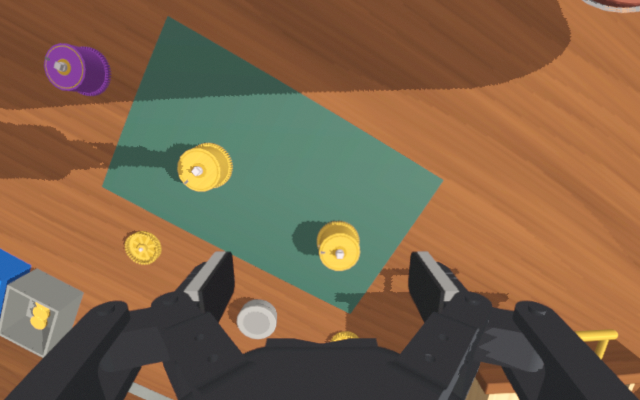

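```bash
python3 - <<'E'
from h import *
delta([.5365,-.2805,.10],120)
E
```

```text
turn [ 0.02 -0.34  0.02] shift [-14.3   14.83   1.13] | pos [ 0.4755 -0.1507  0.2484] F [-0.06 -0.15  0.21] w 0.0852 t 2.65
```

Request:
send_rows(plan=[0,-0.3,0,-14.3,14.8,1.1,8.5,0,-0.3,0,-14.3,14.8,1.1,8.5,0,-0.3,0,-14.3,14.8,1.1,8.5,0,-0.3,0,-14.3,14.8,1.1,8.5,0,-0.3,0,-14.3,14.8,1.1,8.5])

```text
time: 3.15
tool_pos: [0.5356, -0.2822, 0.0953]
orientation: [-0.358, 0.354, 0.611, -0.611]
wrist_force: [0.4, 0.0, -1.0]
width: 0.0849
```

```bash
python3 - <<'E'
from h import *
delta([.5365,-.2805,.010],120)
s=observe(); f=grab_frame("wrist"); cv2.imwrite("pics/w2.png",f["pixels"])
uv,P=cloud(f,s); H=np.zeros((400,640,3)); H[uv[:,1],uv[:,0]]=P
m=((H[...,2]>.048)&(H[...,2]<.058)&(H[...,0]>.4)&(H[...,0]<.65)&(abs(H[...,1])<.35)).astype(np.uint8)
k,lab,st,cen=cv2.connectedComponentsWithStats(m)
for i in range(1,k):
    if st[i,4]>10: print("arbor",st[i],cen[i],plane(f,[cen[i]],.053,s).round(4))
E
```

```text
turn [-0.14 -0.39  0.27] shift [ 0.06  8.53 -0.18] | pos [ 0.5356 -0.2822  0.0953] F [ 0.42  0.05 -1.03] w 0.0849 t 3.15
arbor [311 221  15  17 176] [318.03977273 227.94886364] [[ 0.5365 -0.2819  0.053 ]]
```

View pics/w2.png

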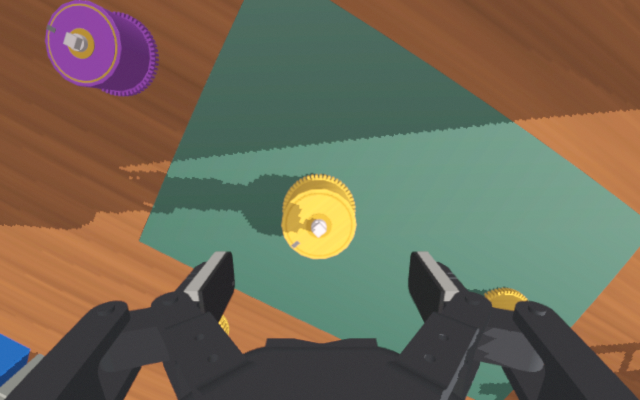

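Request:
send_rows(plan=[0,-0.3,0,0,2.5,-0.1,8.5,0,-0.3,0,0,5,-0.1,8.5,0,-0.3,0,0,7,-0.1,8.5,0,-0.3,0,0,8.5,-0.1,8.5,0,-0.3,0,0,8.5,-0.1,8.5], newtons=40)

```text
time: 3.7
tool_pos: [0.5353, -0.279, 0.0114]
orientation: [-0.357, 0.352, 0.612, -0.612]
wrist_force: [-0.0, -1.4, 0.0]
width: 0.0853
```

Request:
send_rows(plan=[0,0,0,0,0,0,4,0,0,0,0,0,0,4,0,0,0,0,0,0,4,0,0,0,0,0,0,4,0,0,0,0,0,0,4], newtons=40)

```text
time: 4.2
tool_pos: [0.5365, -0.2797, 0.0135]
orientation: [-0.356, 0.353, 0.612, -0.612]
wrist_force: [-0.7, 1.7, 8.4]
width: 0.051
```

Request:
send_rows(plan=[0,0,0,0,-1,0,4,0,0,0,0,-3,0,4,0,0,0,0,-5,0,4,0,0,0,0,-7,0,4,0,0,0,0,-7,0,4])

```text
time: 4.7
tool_pos: [0.5384, -0.281, 0.087]
orientation: [-0.354, 0.355, 0.612, -0.612]
wrist_force: [0.8, 0.1, -3.2]
width: 0.051
```

Request:
send_rows(plan=[0,0,0,0,0,0,4,0,0,0,0,0,0,4,0,0,0,0,0,0,4,0,0,0,0,0,0,4,0,0,0,0,0,0,4])

```text
time: 5.2
tool_pos: [0.5381, -0.2808, 0.0864]
orientation: [-0.354, 0.354, 0.612, -0.612]
wrist_force: [0.1, 0.4, -3.0]
width: 0.0508
```

```bash
python3 - <<'E'
from h import *
F=[]
for i in range(5):
    s=observe(); f=grab_frame("wrist"); F.append(s["wrist_force"]); print(s["wrist_force"].round(2),s["ft_torque"].round(3),s["joint_efforts"].round(2)[1:4])
print(np.mean(F,0)); cv2.imwrite("pics/w3.png",f["pixels"])
delta([.5365,-.2805,.0120],120)
E
```

```text
[ 0.1   0.36 -3.03] [-0.01  -0.004  0.004] [-68.97  30.5   -0.  ]
[-0.21 -0.32 -2.33] [-0.033  0.     0.053] [-68.91  30.49  -0.  ]
[-0.11 -0.86 -3.  ] [-0.049 -0.001 -0.065] [-6.888e+01  3.049e+01 -1.000e-02]
[-0.22  0.12 -2.92] [0.002 0.015 0.012] [-6.887e+01  3.050e+01 -1.000e-02]
[ 0.07 -0.41 -2.67] [-0.017  0.04  -0.011] [-6.887e+01  3.052e+01 -1.000e-02]
[-0.07502458 -0.22237802 -2.78992752]
turn [ 0.07 -0.14 -0.05] shift [0.14 7.49 0.15] | pos [ 0.5384 -0.281   0.0869] F [ 0.15  0.03 -2.62] w 0.0505 t 5.45
```

View pics/w3.png

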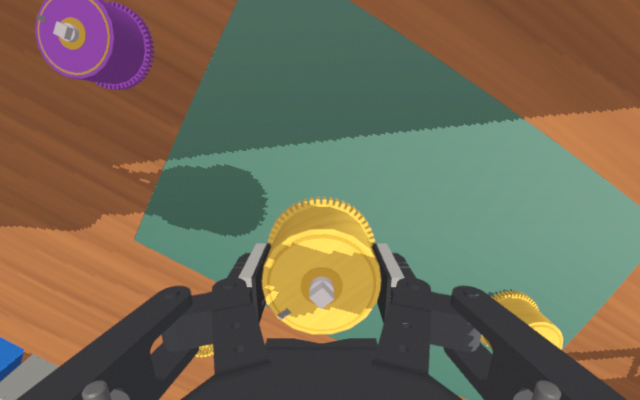

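The barrel at (321,280) is clear of the mat and weighs about 2.8 N. I'll set it back down and weigh the other.

Request:
send_rows(plan=[0,0,0,0,3,0,4,0,0,0,0,5.5,0,4,0,0,0,0,6.8,0,4,0,0,0,0,7.3,0,4,0,0,0,0,7.3,0,4])

```text
time: 5.95
tool_pos: [0.5385, -0.281, 0.0143]
orientation: [-0.354, 0.355, 0.612, -0.612]
wrist_force: [0.1, -1.2, -2.1]
width: 0.051
```

```bash
python3 - <<'E'
from h import *
delta([.5365,-.2805,.0120],120)
E
```

```text
turn [ 0.06 -0.14 -0.04] shift [0.14 0.23 0.15] | pos [ 0.5385 -0.281   0.0143] F [ 0.13 -1.15 -2.07] w 0.051 t 5.95
```

Request:
send_rows(plan=[0,0,0,0,0.1,0,4,0,0,0,0,0.2,0,4,0,0,0,0,0.2,0,4])

```text
time: 6.25
tool_pos: [0.5393, -0.2814, 0.0136]
orientation: [-0.353, 0.355, 0.612, -0.612]
wrist_force: [-0.4, 1.2, 5.1]
width: 0.0508
```

Request:
send_rows(plan=[0,0,0,0,0,0,6,0,0,0,0,0,0,8.5,0,0,0,0,0,0,8.5,0,0,0,0,0,0,8.5,0,0,0,0,0,0,8.5])

```text
time: 6.75
tool_pos: [0.5393, -0.2814, 0.0135]
orientation: [-0.353, 0.355, 0.612, -0.612]
wrist_force: [-0.7, 0.4, 0.1]
width: 0.0852
```

Request:
send_rows(plan=[0,0,0,0,-2,0,8.5,0,0,0,0,-5,0,8.5,0,0,0,0,-9,0,8.5,0,0,0,0,-9,0,8.5,0,0,0,0,-9,0,8.5])

```text
time: 7.25
tool_pos: [0.5396, -0.2817, 0.1044]
orientation: [-0.353, 0.356, 0.612, -0.612]
wrist_force: [-1.2, 0.4, -0.4]
width: 0.085
```

```bash
python3 - <<'E'
from h import *
s=observe(); f=grab_frame("wrist"); cv2.imwrite("pics/w4.png",f["pixels"])
uv,P=cloud(f,s); H=np.zeros((400,640,3)); H[uv[:,1],uv[:,0]]=P
m=((H[...,2]>.048)&(H[...,2]<.058)&(H[...,0]>.4)&(H[...,0]<.65)&(abs(H[...,1])<.35)).astype(np.uint8)
k,lab,st,cen=cv2.connectedComponentsWithStats(m)
for i in range(1,k):
    if st[i,4]>10: print("arbor",st[i],cen[i],plane(f,[cen[i]],.053,s).round(4))
delta([.5443,-.0835,.10],120)
E
```

```text
arbor [315 213  14  17 166] [321.45180723 220.28915663] [[ 0.5379 -0.2809  0.053 ]]
turn [ 0.11 -0.14 -0.12] shift [ 16.87   0.3  -10.32] | pos [ 0.5388 -0.2812  0.1032] F [-0.49  0.75 -0.47] w 0.0851 t 7.3
```

View pics/w4.png

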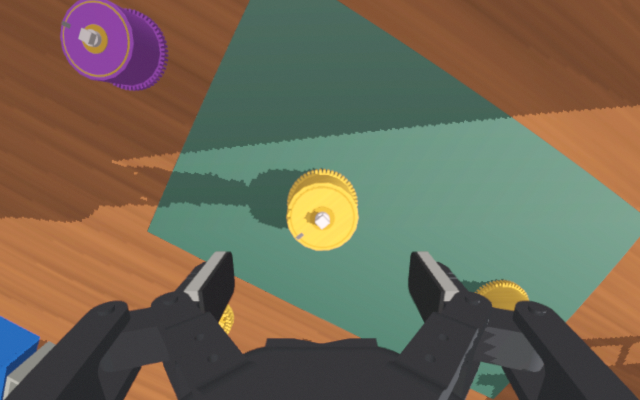

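Barrel A stands upright again at (322,210). On to B.

Request:
send_rows(plan=[0,0,0,16.9,0.3,-10.3,8.5,0,0,0,16.9,0.3,-10.3,8.5,0,0,0,16.9,0.3,-10.3,8.5,0,0,0,16.9,0.3,-10.3,8.5,0,0,0,16.9,0.3,-10.3,8.5])

```text
time: 7.8
tool_pos: [0.5421, -0.0776, 0.0984]
orientation: [-0.353, 0.352, 0.613, -0.613]
wrist_force: [-0.1, -0.9, 0.9]
width: 0.0852
```

```bash
cat > arb.py <<'E'
from h import *
def arb(name,ztop=.053):
    s=observe(); f=grab_frame("wrist"); cv2.imwrite(name,f["pixels"])
    uv,P=cloud(f,s); H=np.zeros((400,640,3)); H[uv[:,1],uv[:,0]]=P
    m=((abs(H[...,2]-ztop)<.005)&(H[...,0]>.4)&(H[...,0]<.65)&(abs(H[...,1])<.35)).astype(np.uint8)
    k,lab,st,cen=cv2.connectedComponentsWithStats(m)
    for i in range(1,k):
        if st[i,4]>10: print("arbor",st[i],cen[i],plane(f,[cen[i]],ztop,s).round(4))
E
python3 - <<'E'
from arb import *
arb("pics/w5.png"); delta([.5443,-.0835,.010],120)
E
```

```text
arbor [ 31  55  23  19 287] [42.00348432 64.32055749] [[ 0.5379 -0.2779  0.053 ]]
arbor [303 217  15  14 171] [310.14619883 223.59064327] [[ 0.5441 -0.083   0.053 ]]
turn [-0.01  0.11  0.02] shift [-0.36  8.86  0.02] | pos [ 0.5427 -0.0803  0.0986] F [-0.99 -0.31  0.13] w 0.0852 t 7.85
```

View pics/w5.png

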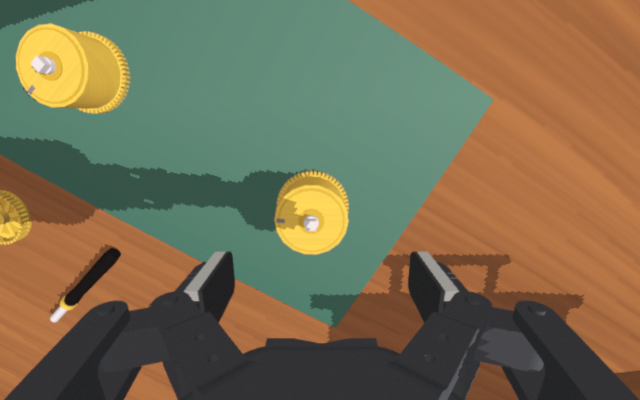

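Barrel B is at (312,212), between the open fingers.

Request:
send_rows(plan=[0,0,0,-0.3,2.5,0,8.5,0,0,0,-0.3,5,0,8.5,0,0,0,-0.3,7,0,8.5,0,0,0,-0.3,8.6,0,8.5,0,0,0,-0.3,8.6,0,8.5], newtons=40)

```text
time: 8.35
tool_pos: [0.5418, -0.0833, 0.0098]
orientation: [0.355, -0.351, -0.612, 0.613]
wrist_force: [0.3, -0.4, 0.4]
width: 0.0854
```

Request:
send_rows(plan=[0,0,0,0,0,0,4,0,0,0,0,0,0,4,0,0,0,0,0,0,4,0,0,0,0,0,0,4,0,0,0,0,0,0,4])

```text
time: 8.85
tool_pos: [0.5425, -0.0841, 0.0106]
orientation: [0.355, -0.352, -0.612, 0.613]
wrist_force: [-0.6, -5.2, 6.1]
width: 0.0508
```

Request:
send_rows(plan=[0,0,0,0,-1,0,4,0,0,0,0,-3,0,4,0,0,0,0,-5,0,4,0,0,0,0,-7,0,4,0,0,0,0,-7,0,4])

```text
time: 9.35
tool_pos: [0.5442, -0.0841, 0.083]
orientation: [0.353, -0.353, -0.612, 0.613]
wrist_force: [1.2, 0.2, -5.8]
width: 0.0511
```

Request:
send_rows(plan=[0,0,0,0,0,0,4,0,0,0,0,0,0,4,0,0,0,0,0,0,4,0,0,0,0,0,0,4,0,0,0,0,0,0,4])

```text
time: 9.85
tool_pos: [0.5438, -0.084, 0.0825]
orientation: [0.354, -0.353, -0.612, 0.613]
wrist_force: [-1.3, -0.5, -6.2]
width: 0.0509
```

```bash
python3 - <<'E'
from h import *
F=[]
for i in range(4):
    s=observe(); f=grab_frame("wrist"); F.append(s["wrist_force"])
print(np.mean(F,0)); cv2.imwrite("pics/w6.png",f["pixels"])
delta([.5443,-.0835,.0120],120)
E
```

```text
[-0.55800425 -0.0539821  -6.50924011]
turn [-0.03  0.04 -0.01] shift [ 0.04  7.09 -0.04] | pos [ 0.5442 -0.084   0.0829] F [-0.26  0.64 -6.35] w 0.0514 t 10.05
```

View pics/w6.png

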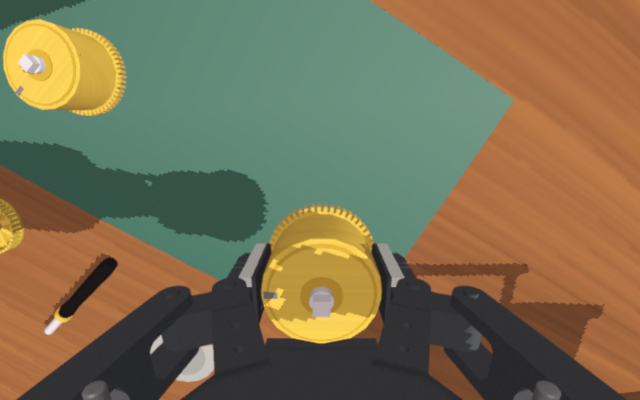

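B is clear of the mat at (321,290) and weighs about 6.4 N, against 2.8 N for A, so A is the empty one. I'll put B back.

Request:
send_rows(plan=[0,0,0,0,3,0,4,0,0,0,0,5.5,0,4,0,0,0,0,6.8,0,4,0,0,0,0,7.2,0,4,0,0,0,0,7.3,0,4])

```text
time: 10.55
tool_pos: [0.5433, -0.0838, 0.0106]
orientation: [0.354, -0.353, -0.612, 0.613]
wrist_force: [-9.3, 1.9, 11.3]
width: 0.051
```

Request:
send_rows(plan=[0,0,0,0,0,0,6,0,0,0,0,0,0,8.5,0,0,0,0,0,0,8.5,0,0,0,0,0,0,8.5,0,0,0,0,0,0,8.5])

```text
time: 11.05
tool_pos: [0.5436, -0.0839, 0.0109]
orientation: [0.354, -0.353, -0.612, 0.613]
wrist_force: [-0.2, 0.1, 0.0]
width: 0.0848
```

Request:
send_rows(plan=[0,0,0,0,-2,0,8.5,0,0,0,0,-5,0,8.5,0,0,0,0,-9,0,8.5,0,0,0,0,-9,0,8.5,0,0,0,0,-9,0,8.5])

```text
time: 11.55
tool_pos: [0.5445, -0.0841, 0.1017]
orientation: [0.353, -0.354, -0.612, 0.613]
wrist_force: [-0.1, 0.5, 0.5]
width: 0.0852
```

```bash
python3 - <<'E'
from arb import *
arb("pics/w7.png"); delta([.538,-.2805,.10],120)
E
```

```text
arbor [ 46  59  22  18 261] [56.91954023 67.36398467] [[ 0.538  -0.2779  0.053 ]]
arbor [315 218  14  15 167] [321.54491018 225.35928144] [[ 0.5449 -0.0817  0.053 ]]
turn [-0.08  0.04  0.03] shift [-16.75   0.07  10.33] | pos [ 0.5436 -0.0838  0.1006] F [-1.6   0.12 -0.28] w 0.085 t 11.6
```

Request:
send_rows(plan=[0,0,0,-16.8,0,10.3,8.5,0,0,0,-16.8,0,10.3,8.5,0,0,0,-16.8,0,10.3,8.5,0,0,0,-16.8,0,10.3,8.5,0,0,0,-16.8,0,10.3,8.5])

```text
time: 12.1
tool_pos: [0.5376, -0.2862, 0.099]
orientation: [0.355, -0.354, -0.611, 0.612]
wrist_force: [0.3, -0.1, 0.1]
width: 0.0852
```

```bash
python3 - <<'E'
from arb import *
arb("pics/w8.png"); delta([.538,-.2805,.013],120)
E
```

```text
arbor [319 221  14  17 168] [325.42857143 228.67261905] [[ 0.5378 -0.2809  0.053 ]]
turn [-0.14 -0.19  0.13] shift [ 0.18  8.58 -0.21] | pos [ 0.5374 -0.2832  0.0988] F [-1.09  1.03 -0.3 ] w 0.085 t 12.15
```

View pics/w8.png

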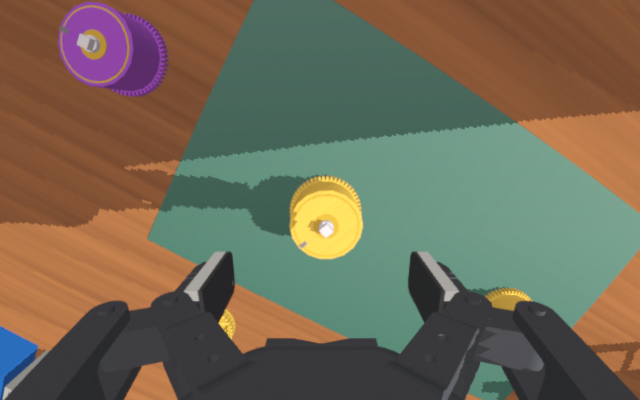

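Barrel A is at (326,217), within the jaws. I'll grip it and lift above the drawer walls.

Request:
send_rows(plan=[0,0,0,0.2,2.5,-0.2,8.5,0,0,0,0.2,5,-0.2,8.5,0,0,0,0.2,7,-0.2,8.5,0,0,0,0.2,8.6,-0.2,8.5,0,0,0,0.2,8.6,-0.2,8.5])

```text
time: 12.65
tool_pos: [0.5356, -0.2776, 0.0096]
orientation: [0.358, -0.351, -0.612, 0.612]
wrist_force: [-0.2, 1.1, 0.5]
width: 0.0851
```

Request:
send_rows(plan=[0,0,0,0,0,0,4,0,0,0,0,0,0,4,0,0,0,0,0,0,4,0,0,0,0,0,0,4,0,0,0,0,0,0,4])

```text
time: 13.15
tool_pos: [0.5364, -0.278, 0.0108]
orientation: [0.357, -0.352, -0.612, 0.612]
wrist_force: [0.8, 2.1, 6.0]
width: 0.0512
```

Request:
send_rows(plan=[0,0,0,0,-1,0,4,0,0,0,0,-4,0,4,0,0,0,0,-8,0,4,0,0,0,0,-13,0,4,0,0,0,0,-18,0,4])

```text
time: 13.65
tool_pos: [0.5367, -0.2781, 0.1929]
orientation: [-0.357, 0.351, 0.612, -0.612]
wrist_force: [0.9, -0.1, -2.8]
width: 0.0511
```

```bash
python3 - <<'E'
from h import *
# drawer re-measure from both views
for n in("top","scene"):
    f=grab_frame(n); uv,P=cloud(f); c,s=np.cos(np.radians(29.9)),np.sin(np.radians(29.9))
    fr=np.array([.6395,.258]); d=P[:,:2]-fr; X=d@[c,s]; Y=d@[-s,c]
    m=(abs(P[:,2]-.132)<.009)&(X<-.16)&(X>-.25)&(abs(Y)<.12); print(n,"handle",X[m].min(),X[m].max(),Y[m].min(),Y[m].max(),m.sum())
    m=(abs(P[:,2]-.095)<.006)&(X<0)&(X>-.16)&(abs(Y)<.12); print("floor",np.percentile(X[m],[1,99]),np.percentile(Y[m],[1,99]),P[m,2].mean())
    m=(P[:,2]>.15)&(P[:,2]<.165)&(X<-.1)&(X>-.2)&(abs(Y)<.12); print("panel top",np.percentile(X[m],[2,50,98]),np.percentile(Y[m],[2,98]))
    cv2.imwrite("pics/%s9.png"%n,f["pixels"])
delta([.5365,-.2805,.20],120)
t=fr+np.array([[c,-s],[s,c]])@[-.07,0]; print(t); delta([*t,.20],120)
E
```

```text
top handle -0.19753042323642753 -0.16014136462103842 -0.053912548764017354 0.059140175767517435 198
floor [-0.15401654 -0.00101889] [-0.07757311  0.08534443] 0.0948357409087667
panel top [-0.15722128 -0.14900316 -0.13613865] [-0.09696095  0.09953891]
scene handle -0.19511613580446688 -0.16783286283286208 -0.057634747057819166 0.05746861054658298 207
floor [-0.13535133 -0.0303791 ] [-0.09094551  0.08328339] 0.09413450375828754
panel top [-0.15418588 -0.14430971 -0.13151612] [-0.09797893  0.09685458]
turn [ 0.07 -0.11 -0.22] shift [ 0.21 -0.15  0.35] | pos [ 0.5406 -0.2806  0.1985] F [ 1.56  0.23 -2.36] w 0.051 t 13.75
[0.57881723 0.22310586]
turn [ 0.07 -0.11 -0.22] shift [ 41.76  -0.27 -28.42] | pos [ 0.5406 -0.2806  0.1985] F [ 1.56  0.23 -2.36] w 0.051 t 13.75
```

View pics/scene9.png

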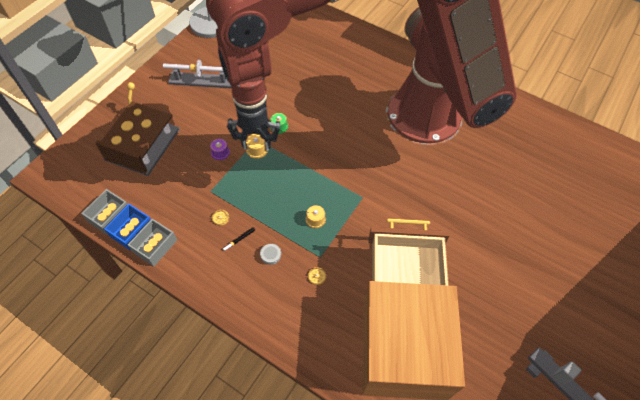

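The barrel is held at (256,146) in the scene view, and the drawer is unchanged with q about 0.145. I'll carry it over.

Request:
send_rows(plan=[0,0,0,41.8,-2.3,-28.4,4,0,0,0,41.8,-2.3,-28.4,4,0,0,0,41.8,-2.3,-28.4,4,0,0,0,41.8,-2.3,-28.4,4,0,0,0,41.8,-2.3,-28.4,4])

```text
time: 14.25
tool_pos: [0.557, -0.0279, 0.2053]
orientation: [0.353, -0.355, -0.612, 0.612]
wrist_force: [0.1, 0.2, -3.0]
width: 0.0511
```

Request:
send_rows(plan=[0,0,0,21.3,0,-14.5,4,0,0,0,21.3,0,-14.5,4,0,0,0,21.3,0,-14.5,4,0,0,0,21.3,0,-14.5,4,0,0,0,21.3,0,-14.5,4])

```text
time: 14.75
tool_pos: [0.5752, 0.2214, 0.2044]
orientation: [0.353, -0.355, -0.611, 0.613]
wrist_force: [1.8, 0.7, -2.3]
width: 0.0513
```

```bash
python3 - <<'E'
from h import *
delta([.5788,.2231,.20],120)
E
```

```text
turn [-0.02 -0.14 -0.17] shift [-0.03  0.44 -0.4 ] | pos [0.5752 0.2214 0.2044] F [ 1.79  0.74 -2.32] w 0.0513 t 14.75
```

Request:
send_rows(plan=[0,0,0,0,0.5,-0.3,4,0,0,0,0,0.5,-0.3,4])

```text
time: 14.95
tool_pos: [0.5767, 0.224, 0.1981]
orientation: [0.353, -0.354, -0.611, 0.614]
wrist_force: [-0.6, -1.2, -2.9]
width: 0.0509
```

```bash
python3 - <<'E'
from h import *
delta([.5788,.2231,.105],120)
f=grab_frame("wrist"); cv2.imwrite("pics/w10.png",f["pixels"])
f=grab_frame("scene"); cv2.imwrite("pics/s10.png",cv2.resize(f["pixels"][100:350,250:560],None,fx=2.4,fy=2.4,interpolation=cv2.INTER_CUBIC))
E
```

```text
turn [-0.16  0.01 -0.14] shift [-0.16  9.31 -0.17] | pos [0.5767 0.224  0.1981] F [-0.58 -1.21 -2.88] w 0.0509 t 14.95
```

View pics/w10.png

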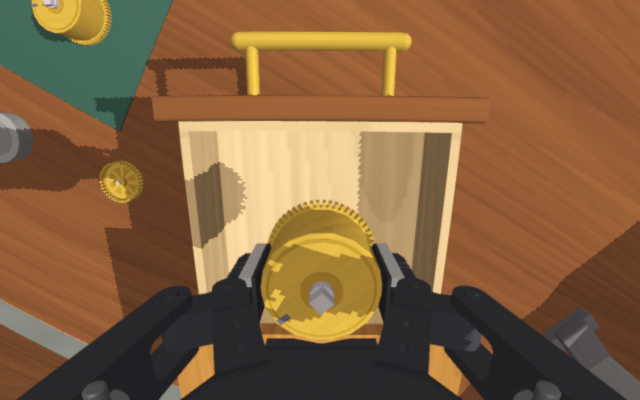

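View pics/s10.png

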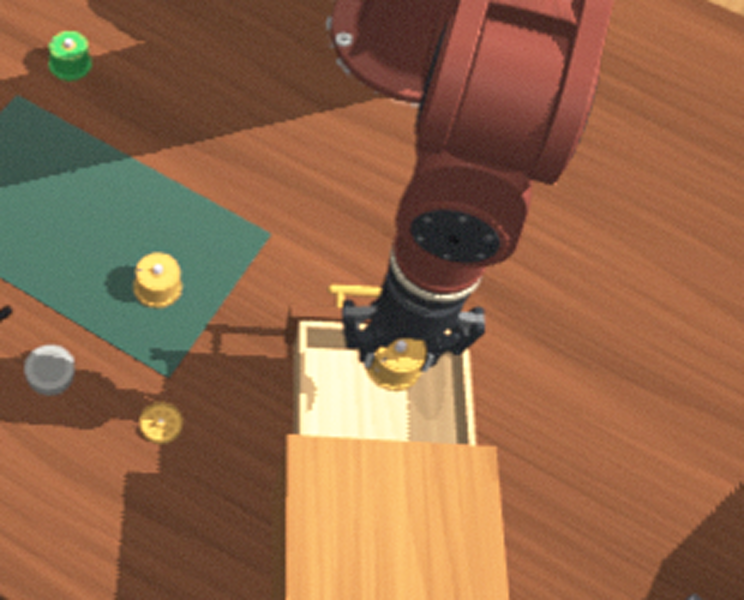

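The barrel (321,285) is centred over the drawer, whose walls are at about u 185 and 450. Lowering.

Request:
send_rows(plan=[0,0,0,-0.1,2.5,0,4,0,0,0,-0.1,5,0,4,0,0,0,-0.1,7,0,4,0,0,0,-0.1,8.5,0,4,0,0,0,-0.1,8.8,0,4])

```text
time: 15.55
tool_pos: [0.5766, 0.2186, 0.1094]
orientation: [0.355, -0.355, -0.609, 0.613]
wrist_force: [-1.0, 0.4, -2.0]
width: 0.0511
```

```bash
python3 - <<'E'
from h import *
delta([.5788,.2231,.103],120)
E
```

```text
turn [-0.3  -0.3  -0.14] shift [ 0.29  0.64 -0.42] | pos [0.5766 0.2186 0.1094] F [-1.    0.45 -1.96] w 0.0511 t 15.55
```

Request:
send_rows(plan=[-0.3,-0.3,-0.1,0.2,0.2,-0.2,4,-0.3,-0.3,-0.1,0.2,0.4,-0.2,4,-0.3,-0.3,-0.1,0.2,0.5,-0.2,4])

```text
time: 15.85
tool_pos: [0.5778, 0.2211, 0.1051]
orientation: [-0.353, 0.354, 0.612, -0.612]
wrist_force: [0.1, -0.8, -2.3]
width: 0.051
```

```bash
python3 - <<'E'
from h import *
delta([.5788,.2231,.103],120)
E
```

```text
turn [ 0.06 -0.02 -0.05] shift [ 0.13  0.21 -0.19] | pos [0.5778 0.2211 0.1051] F [ 0.09 -0.81 -2.3 ] w 0.051 t 15.85
```

Request:
send_rows(plan=[0,0,0,0,0.1,0,4,0,0,0,0,0.2,0,4,0,0,0,0,0.2,0,4])

```text
time: 16.15
tool_pos: [0.5778, 0.2211, 0.1032]
orientation: [-0.353, 0.354, 0.613, -0.612]
wrist_force: [0.3, 0.8, -3.1]
width: 0.0513
```

Request:
send_rows(plan=[0,0,0,0,0.1,0,4,0,0,0,0,0.1,0,4])

```text
time: 16.35
tool_pos: [0.5783, 0.2214, 0.1029]
orientation: [-0.353, 0.354, 0.613, -0.612]
wrist_force: [-0.2, 0.4, 2.5]
width: 0.0507
```

Request:
send_rows(plan=[0,0,0,0,0,0,5.5,0,0,0,0,0,0,6.5,0,0,0,0,0,0,8,0,0,0,0,0,0,8,0,0,0,0,0,0,8])

```text
time: 16.85
tool_pos: [0.5783, 0.2214, 0.1029]
orientation: [-0.353, 0.354, 0.613, -0.612]
wrist_force: [-0.4, -0.3, -0.1]
width: 0.0801
```

Request:
send_rows(plan=[0,0,0,0,-2,0,8,0,0,0,0,-5,0,8,0,0,0,0,-9,0,8,0,0,0,0,-12,0,8,0,0,0,0,-12,0,8])

```text
time: 17.35
tool_pos: [0.5802, 0.222, 0.2275]
orientation: [-0.351, 0.356, 0.615, -0.61]
wrist_force: [0.7, 0.6, 0.0]
width: 0.0798
```

```bash
python3 - <<'E'
from arb import *
arb("pics/w11.png",.145)
c,s=np.cos(np.radians(29.9)),np.sin(np.radians(29.9)); R=np.array([[c,-s],[s,c]]); fr=np.array([.6395,.258])
for x in (-.26,-.2): 
    t=fr+R@[x,0]; print(t)
delta([*(fr+R@[-.26,0]),.23],120); print(observe()["joint_pos"])
E
```

```text
arbor [ 201  117  249  143 4723] [325.90662714 160.70315477] [[0.5453 0.2075 0.145 ]]
arbor [316 200  12  14 121] [321.47933884 205.74380165] [[0.5778 0.2225 0.145 ]]
[0.41410685 0.12839319]
[0.46612065 0.15830245]
turn [ 0.38 -0.01 -0.13] shift [ 0.17 -0.62 18.96] | pos [0.5792 0.2217 0.225 ] F [-0.25  0.09 -0.08] w 0.0799 t 17.4
[ 2.47954845e-01  4.72028408e-01  1.02326509e-01  1.19414465e+00
 -4.69837843e-04 -2.75462956e-01]
```

View pics/w11.png

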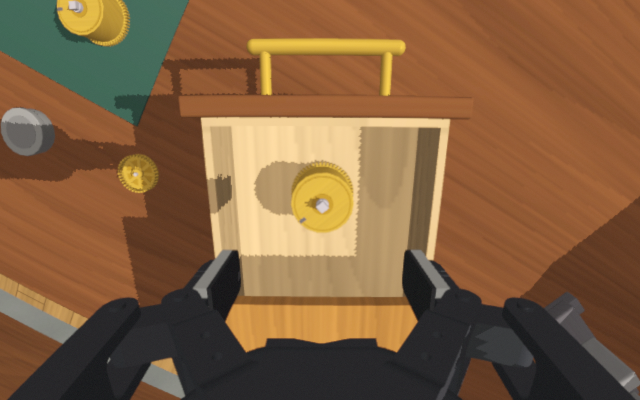

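The barrel stands upright in the drawer at (322,197). Next I back off past the handle with the fingers closing.

Request:
send_rows(plan=[0,0,0,0.2,-0.6,19,0,0,0,0,0.2,-0.6,19,0,0,0,0,0.2,-0.6,19,0,0,0,0,0.2,-0.6,19,0,0,0,0,0.2,-0.6,19,0])

```text
time: 17.9
tool_pos: [0.4086, 0.1268, 0.2287]
orientation: [-0.353, 0.355, 0.613, -0.612]
wrist_force: [0.0, -0.9, 0.1]
width: 0.0064
```

```bash
cat > ch.py <<'E'
from h import *
c,s=np.cos(np.radians(29.9)),np.sin(np.radians(29.9)); RC=np.array([[c,-s],[s,c]]); fr=np.array([.6395,.258])
def P(x,z,y=0): return [*(fr+RC@[x,y]),z]
def where(): R,t=tool(); print("chest xy",(RC.T@(t[:2]-fr)).round(4))
E
python3 - <<'E'
from ch import *
where(); delta(P(-.26,.115),119.9)
E
```

```text
chest xy [-0.2655  0.0014]
turn [ 0.14  0.04 -0.06] shift [-0.13 11.38 -0.53] | pos [0.4086 0.1268 0.2287] F [ 0.02 -0.91  0.07] w 0.0064 t 17.9
```

Request:
send_rows(plan=[0.1,0,0,-0.1,11.4,0,0,0.1,0,0,-0.1,11.4,0,0,0.1,0,0,-0.1,11.4,0,0,0.1,0,0,-0.1,11.4,0,0,0.1,0,0,-0.1,11.4,0,0])

```text
time: 18.4
tool_pos: [0.4096, 0.1261, 0.1147]
orientation: [0.354, -0.354, -0.612, 0.612]
wrist_force: [0.4, 0.0, 0.0]
width: 0.0001
```

```bash
python3 - <<'E'
from ch import *
where(); delta(P(-.205,.115),119.9); delta(P(-.0595,.115),119.9)
f=grab_frame("wrist"); cv2.imwrite("pics/w12.png",f["pixels"])
E
```

```text
chest xy [-0.265   0.0003]
turn [ 0.01  0.04 -0.05] shift [-0.03 -0.02 -6.  ] | pos [0.4096 0.1261 0.1147] F [0.37 0.02 0.01] w 0.0001 t 18.4
turn [ 0.01  0.04 -0.05] shift [-4.000e-02 -2.000e-02 -2.055e+01] | pos [0.4096 0.1261 0.1147] F [0.37 0.02 0.01] w 0.0001 t 18.4
```

View pics/w12.png

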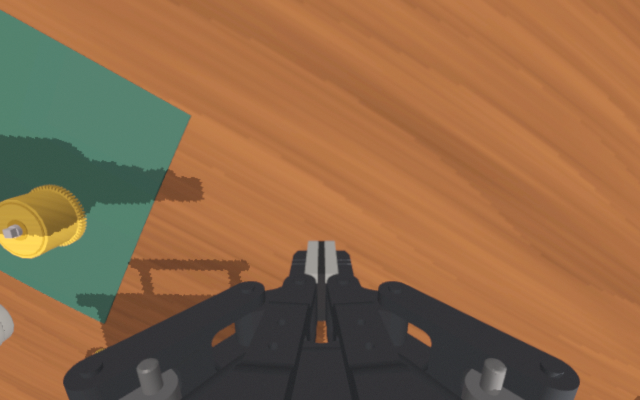

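Request:
send_rows(plan=[0,0,0,0,0,-2,0,0,0,0,0,0,-4,0,0,0,0,0,0,-5,0,0,0,0,0,0,-5.6,0,0,0,0,0,0,-6,0])

```text
time: 18.95
tool_pos: [0.4624, 0.1562, 0.1158]
orientation: [-0.353, 0.355, 0.612, -0.612]
wrist_force: [-0.5, -0.7, 0.5]
width: -0.0002
```

Request:
send_rows(plan=[0,0,0,0,0,-0.4,0,0,0,0,0,0,-0.9,0,0,0,0,0,0,-1.5,0,0,0,0,0,0,-2.2,0,0,0,0,0,0,-3,0])

```text
time: 19.45
tool_pos: [0.4887, 0.1713, 0.1158]
orientation: [-0.353, 0.355, 0.612, -0.612]
wrist_force: [-0.4, -1.3, -0.5]
width: 0.0003
```

```bash
python3 - <<'E'
from ch import *
where(); delta(P(-.0595,.115),119.9)
f=grab_frame("scene"); cv2.imwrite("pics/s12.png",cv2.resize(f["pixels"][100:350,250:560],None,fx=2.4,fy=2.4,interpolation=cv2.INTER_CUBIC))
E
```

```text
chest xy [-0.1739  0.    ]
turn [ 0.07  0.05 -0.09] shift [-1.000e-02  1.000e-01 -1.144e+01] | pos [0.4887 0.1713 0.1158] F [-0.37 -1.34 -0.45] w 0.0003 t 19.45
```

View pics/s12.png

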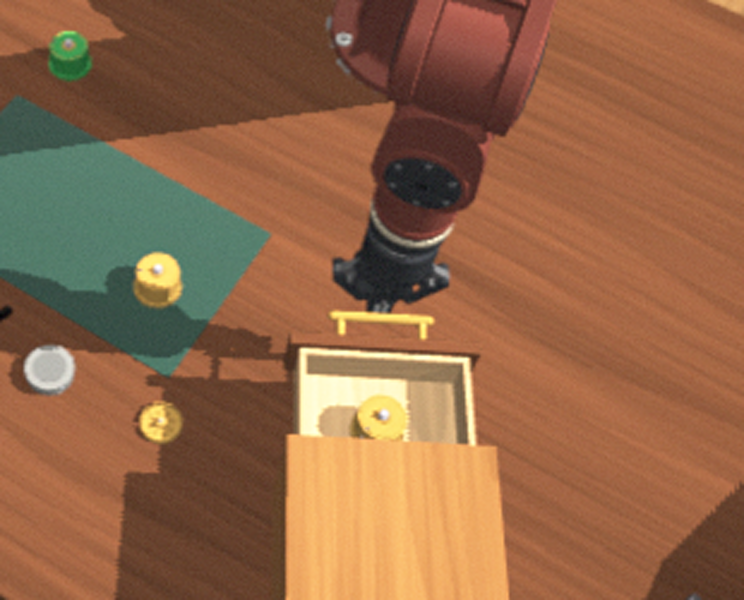

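The drawer is sliding: the handle is at (383,318) and the barrel at (383,415) is upright and about to pass under the top. I'll keep pushing at about 0.1 m/s.

Request:
send_rows(plan=[0,0,0,0,0,-0.7,0,0,0,0,0,0,-1.5,0,0,0,0,0,0,-2.4,0,0,0,0,0,0,-3.3,0,0,0,0,0,0,-4.2,0])

```text
time: 20.0
tool_pos: [0.5272, 0.1934, 0.116]
orientation: [-0.353, 0.355, 0.613, -0.612]
wrist_force: [0.2, 0.0, -0.5]
width: 0.0
```

Request:
send_rows(plan=[0,0,0,0,0,-0.9,0,0,0,0,0,0,-1.8,0,0,0,0,0,0,-2.7,0,0,0,0,0,0,-3.6,0,0,0,0,0,0,-4.4,0])

```text
time: 20.5
tool_pos: [0.5661, 0.2158, 0.1161]
orientation: [-0.353, 0.355, 0.613, -0.612]
wrist_force: [-0.3, -1.2, -0.5]
width: -0.0002
```

```bash
python3 - <<'E'
from ch import *
where(); delta(P(-.0595,.115),119.9)
E
```

```text
chest xy [-0.0847 -0.    ]
turn [ 0.17  0.06 -0.11] shift [-0.    0.12 -2.52] | pos [0.5661 0.2158 0.1161] F [-0.33 -1.2  -0.5 ] w -0.0002 t 20.5
```

Request:
send_rows(plan=[0,0,0,0,0,-0.6,0,0,0,0,0,0,-1.1,0,0,0,0,0,0,-1.5,0,0,0,0,0,0,-1.8,0,0,0,0,0,0,-2.1,0])

```text
time: 21.0
tool_pos: [0.5829, 0.2255, 0.1159]
orientation: [0.353, -0.354, -0.612, 0.613]
wrist_force: [-12.4, -9.0, 9.9]
width: 0.0001
```

Request:
send_rows(plan=[0,0,0,0,0,-0.2,0,0,0,0,0,0,-0.4,0,0,0,0,0,0,-0.5,0])

```text
time: 21.3
tool_pos: [0.5829, 0.2255, 0.1158]
orientation: [0.355, -0.353, -0.609, 0.615]
wrist_force: [-20.0, -14.3, 17.1]
width: 0.0
```

```bash
python3 - <<'E'
from ch import *
where(); delta(P(-.0595,.115),119.9)
E
```

```text
chest xy [-0.0652  0.    ]
turn [-0.56  0.01 -0.13] shift [-0.    0.08 -0.58] | pos [0.5829 0.2255 0.1158] F [-20.02 -14.34  17.14] w 0.0 t 21.3
```

The push met a firm stop at about 25 N. I'll back off and check that it is really shut.

Request:
send_rows(plan=[0,0,0,0,0,2,0,0,0,0,0,0,6,0,0,0,0,0,0,10,0,0,0,0,0,0,10,0,0,0,0,0,0,10,0])

```text
time: 21.8
tool_pos: [0.4964, 0.1756, 0.1174]
orientation: [0.355, -0.353, -0.609, 0.615]
wrist_force: [0.1, 0.6, 0.3]
width: 0.0002
```

```bash
python3 - <<'E'
from ch import *
where()
for n in("top","scene"):
    f=grab_frame(n); uv,Q=cloud(f); d=(Q[:,:2]-fr)@RC; X,Y=d.T
    m=(abs(Q[:,2]-.132)<.010)&(X<-.03)&(X>-.06)&(abs(Y)<.06); print(n,"handle",np.percentile(X[m],[2,50,98]),m.sum())
    m=(Q[:,2]>.145)&(Q[:,2]<.164)&(X<.03)&(X>-.15)&(abs(Y)<.1); print("panel top",np.percentile(X[m],[2,50,98]) if m.sum() else 0,m.sum())
    cv2.imwrite("pics/%s13.png"%n,cv2.resize(f["pixels"][100:350,250:560] if n=="scene" else f["pixels"][50:300,110:420],None,fx=2.4,fy=2.4,interpolation=cv2.INTER_CUBIC))
E
```

```text
chest xy [-1.651e-01 -1.000e-04]
top handle [-0.05604662 -0.05027661 -0.03337775] 104
panel top [-0.01531328 -0.00727695  0.00174331] 315
scene handle [-0.05349339 -0.04567056 -0.03220073] 224
panel top [-0.0138245  -0.00760274  0.01224601] 294
```

View pics/scene13.png

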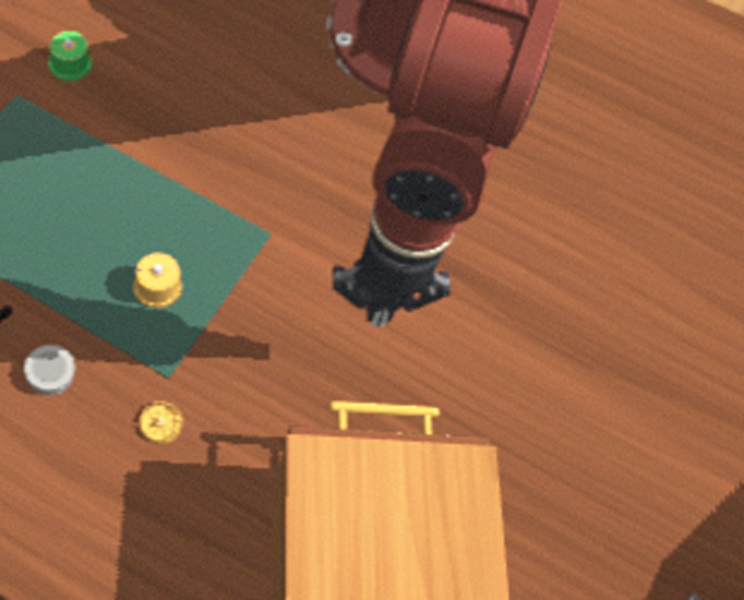

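View pics/top13.png

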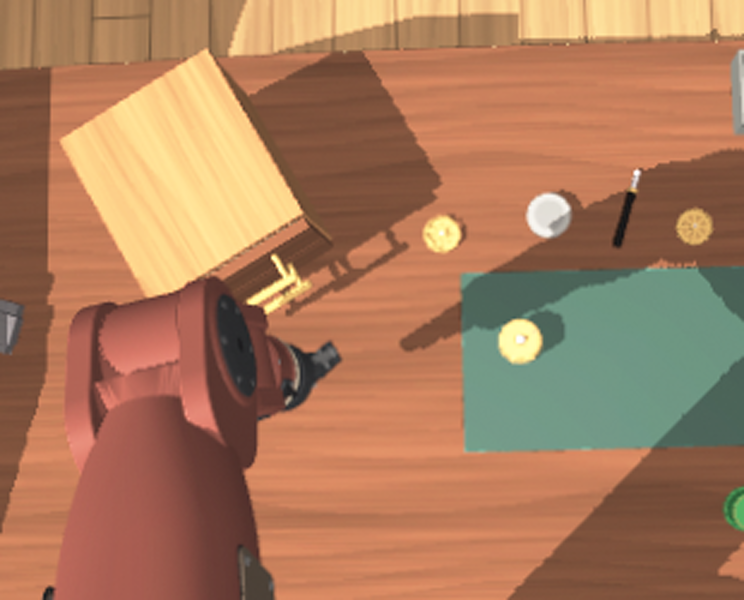

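The handle (385,408) is up against the chest front. My calibration gives a few mm of ambiguity, so I'll check closer with the wrist camera.

```bash
python3 - <<'E'
from ch import *
delta(P(-.12,.24),119.9)
E
```

```text
turn [-0.42  0.01 -0.16] shift [ -0.   -12.29  -4.26] | pos [0.4979 0.1762 0.1174] F [-0.01  0.2   0.28] w -0.0001 t 21.9
```

Request:
send_rows(plan=[-0.4,0,-0.2,0,-4,0,0,-0.4,0,-0.2,0,-8,0,0,-0.4,0,-0.2,0,-12.3,-2,0,-0.4,0,-0.2,0,-12.3,-4.2,0,-0.4,0,-0.2,0,-12.3,-4.2,0])

```text
time: 22.4
tool_pos: [0.5385, 0.1995, 0.2413]
orientation: [-0.353, 0.355, 0.613, -0.611]
wrist_force: [-0.4, -0.1, -0.3]
width: -0.0
```

```bash
python3 - <<'E'
from ch import *
where(); s0=observe(); f=grab_frame("wrist"); cv2.imwrite("pics/w14.png",f["pixels"])
uv,Q=cloud(f,s0); d=(Q[:,:2]-fr)@RC; X,Y=d.T
for nm,lo,hi,a,b in (("handle",.125,.145,-.09,-.03),("panel",.15,.164,-.06,.02),("chest",.166,.175,-.03,.1)):
    m=(Q[:,2]>lo)&(Q[:,2]<hi)&(X>a)&(X<b)&(abs(Y)<.04)
    if nm!="handle": m&=(Y<-.02)|(Y>-.01)
    print(nm,m.sum(),np.percentile(X[m],[1,5,50,95,99]).round(4),np.median(Q[m,2]) if m.sum() else 0)
E
```

```text
chest xy [-0.1167 -0.0004]
handle 303 [-0.0544 -0.0541 -0.0511 -0.0398 -0.0335] 0.136910960789202
panel 128 [-0.0115 -0.0102 -0.0025  0.0021  0.0023] 0.1585871387991316
chest 47 [0.0008 0.0009 0.0017 0.0026 0.0028] 0.16849049064646662
```

View pics/w14.png

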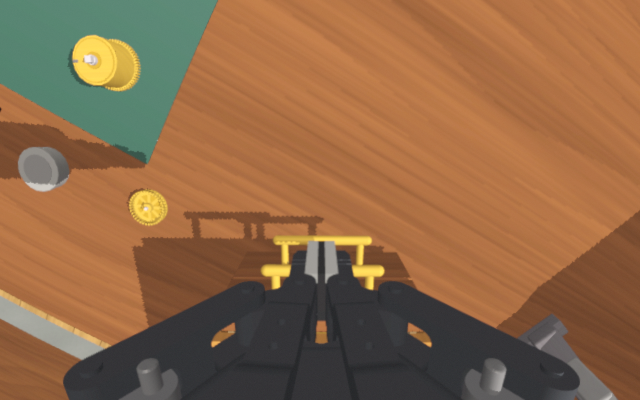

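```bash
python3 - <<'E'
from ch import *
s0=observe(); f=grab_frame("wrist")
uv,Q=cloud(f,s0); d=(Q[:,:2]-fr)@RC; X,Y=d.T
hsv=cv2.cvtColor(f["pixels"],cv2.COLOR_BGR2HSV)[uv[:,1],uv[:,0]]
m=(X>-.09)&(X<.02)&(abs(Y)<.06)&(abs(Y)>.03)
h,e=np.histogram(Q[m,2],bins=np.arange(0,.2,.01)); print(list(zip(e.round(2),h)))
for lo,hi in((.03,.07),(.125,.145)):
    k=m&(Q[:,2]>lo)&(Q[:,2]<hi)&(hsv[:,0]>18)&(hsv[:,0]<34)&(hsv[:,1]>100)&(hsv[:,2]>100)
    print(lo,k.sum(),np.percentile(X[k],[2,10,50]).round(4),np.percentile(Q[k,2],[10,50,90,99]).round(4))
    # bar: top ridge points: highest 30%
    b=k&(X<np.percentile(X[k],1)+.012); zt=np.percentile(Q[b,2],95); r=b&(Q[:,2]>zt-.002); print("ridge x",X[r].mean().round(4),"z",zt.round(4),r.sum())
E
```

```text
[(np.float64(0.0), np.int64(1902)), (np.float64(0.01), np.int64(16)), (np.float64(0.02), np.int64(60)), (np.float64(0.03), np.int64(77)), (np.float64(0.04), np.int64(84)), (np.float64(0.05), np.int64(65)), (np.float64(0.06), np.int64(647)), (np.float64(0.07), np.int64(0)), (np.float64(0.08), np.int64(41)), (np.float64(0.09), np.int64(62)), (np.float64(0.1), np.int64(23)), (np.float64(0.11), np.int64(0)), (np.float64(0.12), np.int64(2)), (np.float64(0.13), np.int64(802)), (np.float64(0.14), np.int64(1)), (np.float64(0.15), np.int64(0)), (np.float64(0.16), np.int64(0)), (np.float64(0.17), np.int64(0)), (np.float64(0.18), np.int64(0))]
0.03 674 [-0.0532 -0.0527 -0.0462] [0.0612 0.0637 0.0656 0.0666]
ridge x -0.0482 z 0.0662 232
0.125 778 [-0.0542 -0.0536 -0.0499] [0.1343 0.1368 0.1385 0.1393]
ridge x -0.0492 z 0.1389 338
```

The top handle's front is at -0.054 and that of the bottom drawer, which is shut, is at -0.053, so the top drawer is shut within measurement error. The hard stop agrees. Now the heavy barrel, seen at (95,60).

```bash
python3 - <<'E'
from h import *
delta([.5443,-.0830,.14],120)
E
```

```text
turn [-0.05 -0.06  0.05] shift [-24.83   9.94  13.26] | pos [0.5354 0.1983 0.2395] F [ 0.18 -0.72  0.19] w 0.0002 t 22.5
```

Request:
send_rows(plan=[0,0,0,-24.8,4,13.3,8.5,0,0,0,-24.8,4,13.3,8.5,0,0,0,-24.8,9.9,13.3,8.5,0,0,0,-24.8,9.9,13.3,8.5,0,0,0,-24.8,9.9,13.3,8.5])

```text
time: 23.0
tool_pos: [0.5414, -0.0385, 0.1609]
orientation: [0.355, -0.353, -0.612, 0.612]
wrist_force: [0.8, -0.4, 0.1]
width: 0.0725
```

```bash
python3 - <<'E'
from h import *
delta([.5443,-.0830,.10],120)
E
```

```text
turn [-0.08 -0.05  0.08] shift [-4.01  6.09  1.96] | pos [ 0.5414 -0.0385  0.1609] F [ 0.77 -0.37  0.14] w 0.0725 t 23.0
```

Request:
send_rows(plan=[0,0,0,-4,2,2,8.5,0,0,0,-4,4,2,8.5,0,0,0,-4,6,2,8.5,0,0,0,-4,6,2,8.5])

```text
time: 23.4
tool_pos: [0.5412, -0.0829, 0.098]
orientation: [0.357, -0.351, -0.611, 0.613]
wrist_force: [0.3, 0.3, 0.4]
width: 0.0848
```

```bash
python3 - <<'E'
from arb import *
arb("pics/w15.png"); delta([.5443,-.0830,.012],120)
E
```

```text
arbor [311 223  14  15 169] [317.53846154 230.34319527] [[ 0.5446 -0.0816  0.053 ]]
turn [-0.23 -0.07  0.23] shift [-0.15  8.76 -0.19] | pos [ 0.5424 -0.0828  0.0997] F [ 0.55 -0.71  0.06] w 0.0852 t 23.45
```

View pics/w15.png

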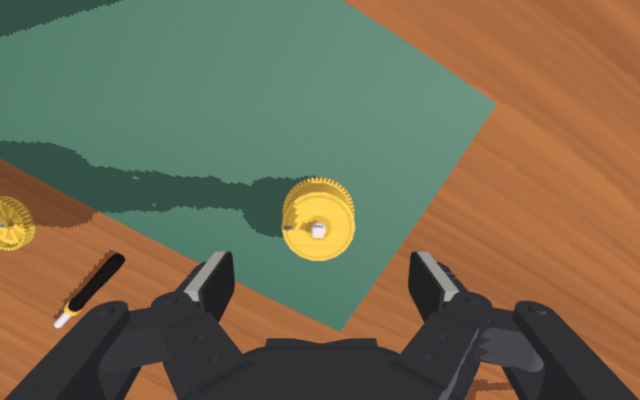

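Barrel B is at (319,220), between the fingers. I'll correct the small tilt while descending, then grip with 50 N.

Request:
send_rows(plan=[-0.2,0,0.2,-0.1,2.5,-0.2,8.5,-0.2,0,0.2,-0.1,5,-0.2,8.5,-0.2,0,0.2,-0.1,7,-0.2,8.5,-0.2,0,0.2,-0.1,8.6,-0.2,8.5,-0.2,0,0.2,-0.1,8.6,-0.2,8.5], newtons=50)

```text
time: 23.95
tool_pos: [0.5431, -0.0818, 0.0129]
orientation: [0.355, -0.353, -0.612, 0.613]
wrist_force: [-0.6, 1.1, 0.0]
width: 0.0848
```

Request:
send_rows(plan=[0,0,0,0,0,0,4,0,0,0,0,0,0,4,0,0,0,0,0,0,4,0,0,0,0,0,0,4,0,0,0,0,0,0,4])

```text
time: 24.45
tool_pos: [0.5444, -0.0822, 0.0146]
orientation: [0.354, -0.354, -0.612, 0.612]
wrist_force: [-1.2, -0.6, 7.9]
width: 0.0508
```

Request:
send_rows(plan=[0,0,0,0,-1,0,4,0,0,0,0,-4,0,4,0,0,0,0,-7,0,4,0,0,0,0,-9,0,4,0,0,0,0,-10,0,4])

```text
time: 24.95
tool_pos: [0.5452, -0.0823, 0.1171]
orientation: [-0.353, 0.354, 0.613, -0.612]
wrist_force: [0.0, -0.8, -7.0]
width: 0.0507
```

```bash
python3 - <<'E'
from h import *
# mat centre from original corners by colour+depth
f=grab_frame("top"); hsv=cv2.cvtColor(f["pixels"],cv2.COLOR_BGR2HSV); m=cv2.inRange(hsv,(65,60,30),(95,255,200)); v,u=np.nonzero(m)
p=plane(f,np.c_[u,v],.003); k=(abs(p[:,0]-.53)<.2)&(abs(p[:,1]+.2)<.3); print(np.percentile(p[k],[1,99],axis=0))
delta([.5443,-.0830,.112],120)
E
```

```text
[[ 0.40334323 -0.39832938  0.003     ]
 [ 0.63432898 -0.15138169  0.003     ]]
turn [ 0.12 -0.01 -0.13] shift [0.01 0.56 0.13] | pos [ 0.5455 -0.0824  0.1176] F [ 0.8  -0.24 -4.87] w 0.0509 t 25.0
```

Request:
send_rows(plan=[0.1,0,-0.1,0,-0.1,0,4,0.1,0,-0.1,0,-0.1,0,4,0.1,0,-0.1,0,-0.1,0,4,0.1,0,-0.1,0,-0.1,0,4,0.1,0,-0.1,0,-0.1,0,4])

```text
time: 25.5
tool_pos: [0.5451, -0.0824, 0.118]
orientation: [0.354, -0.353, -0.612, 0.612]
wrist_force: [-0.4, 0.2, -6.9]
width: 0.0506
```

```bash
python3 - <<'E'
from h import *
for i in range(3):
    s=observe(); f=grab_frame("wrist"); print(s["wrist_force"].round(2),np.abs(s["qvel"]).max().round(4))
R,t=tool(); print("tilt deg",np.degrees(np.arccos(-R[2,1])))
delta([.545,-.0825,.118],120)
cv2.imwrite("pics/w16.png",f["pixels"])
uv,Q=cloud(f,s); m=(np.hypot(Q[:,0]-.545,Q[:,1]+.082)<.027)&(Q[:,2]>.08)
h,e=np.histogram(Q[m,2],bins=np.arange(.08,.2,.004)); print([(round(a,3),b) for a,b in zip(e,h) if b])
f=grab_frame("scene"); uv,Q=cloud(f); m=(np.hypot(Q[:,0]-.545,Q[:,1]+.082)<.033)&(Q[:,2]>.06)&(Q[:,2]<.15); hsv=cv2.cvtColor(f["pixels"],cv2.COLOR_BGR2HSV)[uv[:,1],uv[:,0]]; m&=(hsv[:,1]>120)&(hsv[:,0]>15)&(hsv[:,0]<35)
print("scene z",np.percentile(Q[m,2],[1,5,50,99]),m.sum())
cv2.imwrite("pics/s16.png",f["pixels"])
E
```

```text
[-0.41  0.24 -6.95] 0.003
[ 0.06  0.56 -6.42] 0.0044
[ 0.08  0.7  -6.43] 0.0028
tilt deg 0.01671646658950412
turn [-0.   -0.01 -0.02] shift [0.01 0.03 0.03] | pos [ 0.5453 -0.0824  0.1183] F [ 0.58 -0.64 -6.33] w 0.0506 t 25.65
[(np.float64(0.104), np.int64(11)), (np.float64(0.108), np.int64(167)), (np.float64(0.112), np.int64(637)), (np.float64(0.116), np.int64(174)), (np.float64(0.12), np.int64(200)), (np.float64(0.124), np.int64(232)), (np.float64(0.128), np.int64(252)), (np.float64(0.132), np.int64(278)), (np.float64(0.136), np.int64(299)), (np.float64(0.14), np.int64(335)), (np.float64(0.144), np.int64(3572)), (np.float64(0.148), np.int64(5880)), (np.float64(0.152), np.int64(332)), (np.float64(0.156), np.int64(569)), (np.float64(0.16), np.int64(116)), (np.float64(0.164), np.int64(4)), (np.float64(0.168), np.int64(3)), (np.float64(0.172), np.int64(30)), (np.float64(0.176), np.int64(41)), (np.float64(0.18), np.int64(1)), (np.float64(0.184), np.int64(94)), (np.float64(0.188), np.int64(250)), (np.float64(0.192), np.int64(1220))]
scene z [0.10586005 0.11072568 0.14308785 0.14973104] 316
```

View pics/w16.png

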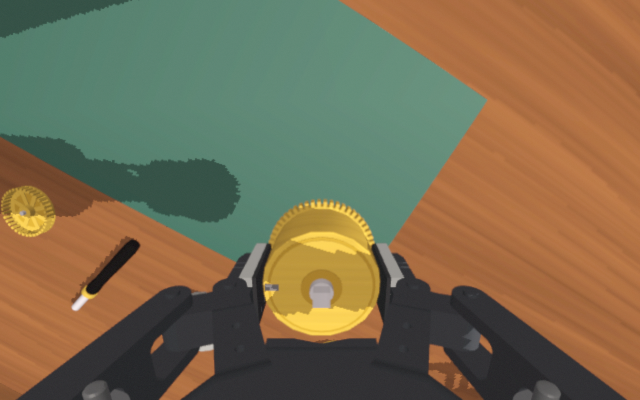

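View pics/s16.png

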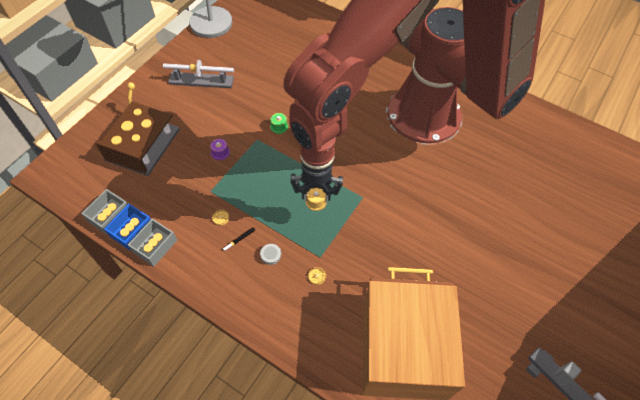

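The wrist view shows the heavy barrel upright in the jaws at (322,282). Its cap is at z about 0.147, so there is roughly 10.4 cm of air above the mat. The scene view shows the drawer shut (handle at (410,271)) and the wheels, tin and punch in their original places. Handing in.

```bash
python3 - <<'E'
from rig import *
print(close_job()); s=observe(); print(s["time"],s["wrist_force"],s["width"])
E
```

```text
the job is handed in; nothing more can be done
None
the job is handed in; nothing more can be done
```

The job is handed in: the empty barrel is in the shut top drawer, and the arm is holding the one with the spring over the mat. It took about 26 s of the 72 s allowed.

- **Weighing:** I lifted each barrel clear of the mat and set it back. The one farther from the chest read about 2.8 N, the nearer one about 6.4 N, so the first is the empty one.
- **Drawer:** I lowered the empty barrel onto the drawer floor until it touched, then released it. A picture showed it standing upright. I then pushed the drawer by its handle to a firm stop at about 25 N.
- **Final hold:** The heavy barrel is held at 50 N with the tool within 0.02° of vertical and the arm still. There is about 10.4 cm of air between it and the mat.
- **Other items:** The wheels, tin and punch looked unmoved in the last scene picture.

**Disagreement on the drawer:** absolute handle measurements put it roughly 5 mm short of shut. I put that down to calibration bias, because the shut bottom drawer's handle measured the same to within 1 mm and the push had met a hard stop.

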